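# Find the rocking corner of the soldering board and press its shim flat

## Task

The ribbed soldering board on the steel stand rocks at one of its corners. Press down on its corners with the fingertips until you find the one that dips, then press the brass shim lever at that same corner fully down flat, so that its pin is packed up. Leave the other three shims up, lift nothing, and leave the board level in its place and the tools and jars around it undisturbed.

Things in the scene. Friction and masses are not known exactly. Their poses are not given: they have to be found in the camera images.
- board: ribbed pale ceramic soldering board, 150 x 150 x 12 mm, 0.5 to 0.8 kg, corners cut by 12 mm. Lies loose and level on the stand, top 42 mm above the hearth; origin at the centre of its underside, x and y along its sides. One corner (a different one each time) rocks: pressed with 2 to 3 N it dips about 5 mm, meets its pin, and comes back when released. The other corners stand firm.
- stand: black steel stand fixed on the hearth (flat firebrick, its top 25 mm above the table); origin on the hearth under its middle, x and y along the board's sides. The board rests on its 36 mm wide middle boss and on four 12 mm pins upright in corner sockets, 88 mm from the middle. One pin, hidden under the board, is about 5 mm too short.
- corner_a (a point): point on top of the board at its corner A (+x, +y of the board), straight over that corner's pin, 88 mm out from the middle on the diagonal and 10 mm in from the cut corner edge: the place to press to test this corner
- tab_a (a point): point on the upper face of the brass shim lever of corner A, 28 mm from its hinge: the place to press it. The lever is a leaf 24 mm wide, 3 mm thick, that sticks out 41 mm from its hinge, outward along the diagonal and slanting up; the point moves with it, from about 24 mm above the hearth to 10.5 mm when flat (then 129 mm from the stand's middle)
- shim_a (a joint): angle of the shim lever of corner A: 0 to 0.08 rad as found (slanting up), grows as it is pressed down, 0.5 rad = flat (level, at its stop). Hinge level, across the diagonal, 101 mm from the stand's middle, 9 mm above the hearth. Stiff (8 N at the tab point), stays where left; going flat it raises this corner's pin 5 mm, which fills the short pin's gap but would lift a firm corner
- corner_b (a point): point on top of the board at its corner B (-x, +y of the board), straight over that corner's pin, 88 mm out from the middle on the diagonal and 10 mm in from the cut corner edge: the place to press to test this corner
- tab_b (a point): point on the upper face of the brass shim lever of corner B, 28 mm from its hinge: the place to press it. The lever is a leaf 24 mm wide, 3 mm thick, that sticks out 41 mm from its hinge, outward along the diagonal and slanting up; the point moves with it, from about 24 mm above the hearth to 10.5 mm when flat (then 129 mm from the stand's middle)
- shim_b (a joint): angle of the shim lever of corner B: 0 to 0.08 rad as found (slanting up), grows as it is pressed down, 0.5 rad = flat (level, at its stop). Hinge level, across the diagonal, 101 mm from the stand's middle, 9 mm above the hearth. Stiff (8 N at the tab point), stays where left; going flat it raises this corner's pin 5 mm, which fills the short pin's gap but would lift a firm corner
- corner_c (a point): point on top of the board at its corner C (-x, -y of the board), straight over that corner's pin, 88 mm out from the middle on the diagonal and 10 mm in from the cut corner edge: the place to press to test this corner
- tab_c (a point): point on the upper face of the brass shim lever of corner C, 28 mm from its hinge: the place to press it. The lever is a leaf 24 mm wide, 3 mm thick, that sticks out 41 mm from its hinge, outward along the diagonal and slanting up; the point moves with it, from about 24 mm above the hearth to 10.5 mm when flat (then 129 mm from the stand's middle)
- shim_c (a joint): angle of the shim lever of corner C: 0 to 0.08 rad as found (slanting up), grows as it is pressed down, 0.5 rad = flat (level, at its stop). Hinge level, across the diagonal, 101 mm from the stand's middle, 9 mm above the hearth. Stiff (8 N at the tab point), stays where left; going flat it raises this corner's pin 5 mm, which fills the short pin's gap but would lift a firm corner
- corner_d (a point): point on top of the board at its corner D (+x, -y of the board), straight over that corner's pin, 88 mm out from the middle on the diagonal and 10 mm in from the cut corner edge: the place to press to test this corner
- tab_d (a point): point on the upper face of the brass shim lever of corner D, 28 mm from its hinge: the place to press it. The lever is a leaf 24 mm wide, 3 mm thick, that sticks out 41 mm from its hinge, outward along the diagonal and slanting up; the point moves with it, from about 24 mm above the hearth to 10.5 mm when flat (then 129 mm from the stand's middle)
- shim_d (a joint): angle of the shim lever of corner D: 0 to 0.08 rad as found (slanting up), grows as it is pressed down, 0.5 rad = flat (level, at its stop). Hinge level, across the diagonal, 101 mm from the stand's middle, 9 mm above the hearth. Stiff (8 N at the tab point), stays where left; going flat it raises this corner's pin 5 mm, which fills the short pin's gap but would lift a firm corner
- solder_block: small pale ceramic solder block, 55 x 42 x 18 mm, scorched, lying loose near the middle of the board; to be left alone; origin at the centre of its underside
- flux_jar: white and blue flux jar, 40 across, 46 mm high, on the hearth beside the stand; to be left alone; origin at the centre of its underside
- brick_offcut: ribbed offcut of ceramic, 60 x 45 x 14 mm, on the hearth beside the stand; to be left alone; origin at the centre of its underside
- solder_box: clear three-part box with white lids, 60 x 36 x 20 mm, on the hearth beside the stand; to be left alone; origin at the centre of its underside
- tweezers: steel tweezers 166 mm long, lying on the left front of the hearth; to be left alone; origin at the centre of its underside
- beaker: empty glass beaker, 72 across, 95 mm high, at the left side of the hearth; to be left alone; origin at the centre of its underside
- torch: black hand torch with steel neck, 240 long and 36 mm high, lying at the right front of the hearth; to be left alone; origin at the centre of its underside
There are look-alikes about, which are no part of the job. Leave any red look-alike of the board alone.

How it is judged:
By the outcome, as a careful person would: the job done as asked, in the order asked, and still so for the second after the job is handed in, with the robot touching nothing.
It also fails if it takes over 61 s, if anything falls off the work surface, if the arm or the gripper's body presses on something with over 40 N, if the wrist force passes 120 N, or if a joint passes its speed limit or range.

## Robot

A 7-joint arm with a two-finger parallel gripper is mounted at the origin on the work surface. World frame = base frame: x ahead of the robot, y to its left, z up, the work surface at z = 0. Lengths are in m, angles in degrees, forces in N, time in s.
With the tool pointing down it reaches from about 0.425 to 0.875 m from the base axis. Payload 4.7 kg.
Tool frame: the origin (TCP) lies where the fingers leave the gripper's body, on its centre line; the fingertips stand 70 mm ahead of it and the grasp point (between the pads) lies 51 mm ahead of it (env.tip_reach is the distance from the TCP to the fingertips, in m); z points along the fingers, x is the direction in which the jaws open and shut, and the axes are right-handed (so a half turn about z gives the same grasp; the last joint's range is limited). The gripper opens to 87 mm and grips with 3 to 60 N. Pads are 19 mm wide; open, the fingers measure 117 mm over their backs; the gripper's body (75 mm by 190 mm) begins 51 mm behind the grasp point.
Start: joints at [-72.875, 18.392, -4.016, 83.108, 1.295, 78.541, -3.26], TCP at [0.183, 0.624, 0.292] pointing down, gripper open.
Joint ranges: [-163.93, 163.93], [-17.29, 119.83], [-79.2, 71.16], [3.27, 140.29], [-89.18, 269.18], [5.43, 117.66], [-154.24, 154.24]. Speed limits (degrees/s): [147.25, 147.25, 180, 180, 180, 180, 180].

## Interface

Orientations are given as [roll, pitch, yaw] about the fixed x, y, z axes, in that order (R = Rz(yaw) Ry(pitch) Rx(roll)).
In Python, from cell import env, optics, order gives the robot as it stands.
- The arm moves only by the shell command python3 -m creep 'ROWS' [FORCE]. ROWS is JSON, a list of rows, each a list of 7 numbers: the shift along the tool's x, y, z in cm, then the turn, a rotation vector about the tool's x, y, z in rad, then the opening, from 0 (shut) to 1 (fully open). A call has 1 to 20 rows; each row shifts and turns the pose as measured when the row begins, along the tool's axes as they then stand; what a row does not reach is not made up. A row lasts 1/10 s, in which the tool goes at most 50 mm and 8.59 degrees, less where a joint would pass 70% of its speed; a pose out of reach is approached as far as the arm can. A call with a gripper value outside its range is refused whole. The fingers move at their own pace and stop on an object; FORCE is the grip in N (left out, the last holds). Time passes only in rows, so rows that do not move let the fingers close. It gives the time, the measured TCP pose, the force and the opening at its end, in the units of the state.
- env.get_obs(): the state, without advancing time (a new reading comes with each control period).
- optics.read_camera(name): name is "scene" or "top"; returns a dict with "frame" (420x560x3 uint8, blue, green, red), "z_map" (420x560 float32, m along the optical axis (not along the pixel's ray), 0 where there is no reading), "fx", "fy", "cx", "cy" (pixels), "distortion" ([k1, k2, p1, p2, k3] as OpenCV has them; the pictures are not rectified), "R" (3x3) and "t" (3): a world point X has camera coordinates R X + t. Camera axes: x right, y down, z forward; pixel columns grow to the right and rows downward; lengths in m; the calibration is good to about 2 mm. A picture is of the moment at which its call begins.
- order.sign_off(): hands the job in, once; it reports no verdict.
The state is a dict: "time_s": time; "qpos": joint angles; "joint_velocities": joint speeds; "effort": joint torques, N m; "tool_pos": TCP position; "tool_rot": TCP orientation; "force": force on the tool from outside, world axes, zero at the start; "wrist_torque": the same for the moment, N m; "grip_width": finger opening in m.
Only numpy, scipy, OpenCV 4.12 (cv2) and the standard library are available. Lean on these libraries where they do the work, as an engineer would, in place of code of your own. Each camera call takes 0.05 s, during which the arm holds its last target. There are 200 camera calls.

## Working session

There is one attempt and no reset: what is moved stays moved. The work goes in short steps, Python scripts to look and compute and a shell command to move; the robot and the scene stay as the last step left them, time stands still between calls to the robot, and variables do not carry over. Pictures are saved under pics/ and viewed, on a budget of 10 in all, crops included, one or two more only if the job needs it, and the job is handed in when it is done.

```bash
mkdir -p pics; ls; python3 - <<'E'
from cell import env,optics
import cv2,numpy as np
o=env.get_obs();print({k:np.round(v,3) for k,v in o.items()})
for n in("top","scene"):
    c=optics.read_camera(n);np.savez(f"pics/{n}0.npz",**c);cv2.imwrite(f"pics/{n}0.png",cv2.resize(c["frame"],(800,600)))
    print(n,c["fx"],c["cx"],c["cy"],c["distortion"],np.round(c["R"],3),c["t"])
E
```

```text
pics
{'time_s': np.float64(0.0), 'qpos': array([-72.873,  18.439,  -4.016,  83.175,   1.297,  78.541,  -3.261]), 'joint_velocities': array([ 0.111, -0.015,  0.045, -0.045,  0.02 , -0.061,  0.036]), 'effort': array([ 1.0000e-03, -4.9130e+01, -4.0400e-01, -3.1253e+01, -6.4000e-02,
        4.4000e-02,  0.0000e+00]), 'tool_pos': array([0.183, 0.623, 0.291]), 'tool_rot': array([1.79993e+02, 1.10000e-01, 7.36820e+01]), 'force': array([ 0.684,  0.926, -0.111]), 'wrist_torque': array([ 0.014, -0.004, -0.069]), 'grip_width': np.float64(0.087)}
top 393.0458518976779 268.1360656686934 207.94062407493357 [-0.10303494  0.          0.          0.          0.        ] [[-0.018 -1.    -0.009]
 [-0.999  0.018 -0.04 ]
 [ 0.04   0.008 -0.999]] [0.01130138 0.44168797 1.05107236]
scene 453.32191663597456 282.66289958293254 209.74318110053255 [-0.05407179  0.          0.          0.          0.        ] [[-0.074  0.997 -0.003]
 [ 0.616  0.044 -0.787]
 [-0.784 -0.06  -0.618]] [ 0.03204526 -0.244911    1.5791337 ]
```

View pics/top0.png

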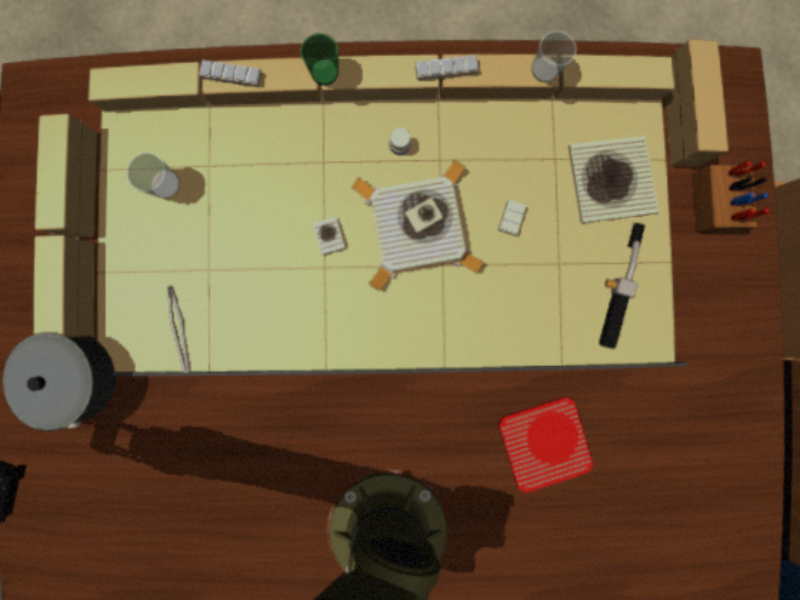

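View pics/scene0.png

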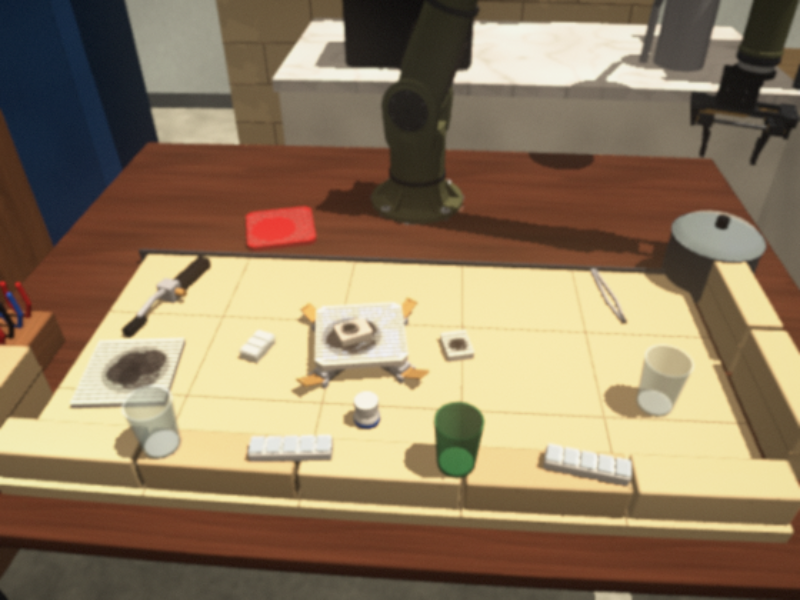

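The top view shows the stand near (420,224), with brass levers at (363,188), (455,172), (472,263) and (380,278). The scene view shows the same layout from the far side, with the gripper off to the robot's left. Next I'll measure the board and levers.

```bash
cat > h.py <<'E'
import cv2,numpy as np
def load(n): return dict(np.load(f"pics/{n}.npz"))
def ray(c,uv,z):
    K=np.array([[c["fx"],0,c["cx"]],[0,c["fy"],c["cy"]],[0,0,1.]])
    p=cv2.undistortPoints(np.float64(uv).reshape(-1,1,2),K,c["distortion"]).reshape(-1,2)
    d=np.c_[p,np.ones(len(p))]@c["R"]; o=-c["R"].T@c["t"]
    return o+d*((np.reshape(z,(-1,1))-o[2])/d[:,2:])
E
python3 - <<'E'
from h import *
for n,box in(("top0",(235,105,350,210)),("scene0",(200,200,310,280))):
    c=load(n);f=c["frame"];hsv=cv2.cvtColor(f,cv2.COLOR_BGR2HSV)
    x0,y0,x1,y1=box
    roi=np.zeros(f.shape[:2],np.uint8);roi[y0:y1,x0:x1]=1
    m=((hsv[...,0]<20)&(hsv[...,1]>120)&(hsv[...,2]>110)).astype(np.uint8)*roi
    N,l,s,ce=cv2.connectedComponentsWithStats(m)
    for i in range(1,N):
        if s[i,4]>25:
            q=cv2.minAreaRect(np.argwhere(l==i)[:,::-1].astype(np.float32))
            print(n,"lever",ce[i].round(1),s[i,4],ray(c,ce[i],.025+.021).round(4),"zmap",c["z_map"][int(ce[i][1]),int(ce[i][0])])
    b=((hsv[...,1]<60)&(hsv[...,2]>90)).astype(np.uint8)*roi
    b=cv2.morphologyEx(b,cv2.MORPH_CLOSE,np.ones((9,9)))
    N,l,s,ce=cv2.connectedComponentsWithStats(b);i=1+np.argmax(s[1:,4])
    pts=cv2.findContours((l==i).astype(np.uint8),0,1)[0][0].reshape(-1,2)
    w=ray(c,pts,.067)
    r=cv2.minAreaRect((w[:,:2]*1000).astype(np.float32));print(n,"board",r)
    o=f.copy();o[m>0]=(255,0,0);cv2.drawContours(o,[pts],-1,(0,0,255),1)
    v=o[y0:y1,x0:x1];cv2.imwrite(f"pics/{n}m.png",cv2.resize(v,None,fx=5,fy=5,interpolation=0))
a=cv2.imread("pics/top0m.png");b=cv2.imread("pics/scene0m.png");k=lambda i:cv2.resize(i,(400,400))
cv2.imwrite("pics/m.png",np.hstack([k(a),k(b)]))
E
```

```text
top0 lever [317.9 120.1] 129 [[ 0.6701 -0.1325  0.046 ]] zmap 1.03145
top0 lever [254.  131.4] 121 [[0.6426 0.0366 0.046 ]] zmap 1.0321459
top0 lever [330.  183.8] 121 [[ 0.5005 -0.1597  0.046 ]] zmap 1.0263971
top0 lever [266. 195.] 134 [[0.4742 0.008  0.046 ]] zmap 1.0254251
top0 board ((566.0944213867188, -58.77680206298828), (165.86245727539062, 168.05532836914062), 8.997286796569824)
scene0 lever [285.6 214.3] 70 [[0.4749 0.0109 0.046 ]] zmap 1.1793779
scene0 lever [214.7 219.3] 40 [[ 0.5081 -0.1692  0.046 ]] zmap 1.1585048
scene0 lever [290.1 261.4] 97 [[0.6467 0.0332 0.046 ]] zmap 1.0392594
scene0 lever [216.9 266.1] 110 [[ 0.6741 -0.132   0.046 ]] zmap 1.0279458
scene0 board ((595.3102416992188, -57.98771667480469), (199.72653198242188, 156.59054565429688), 10.212961196899414)
```

View pics/m.png

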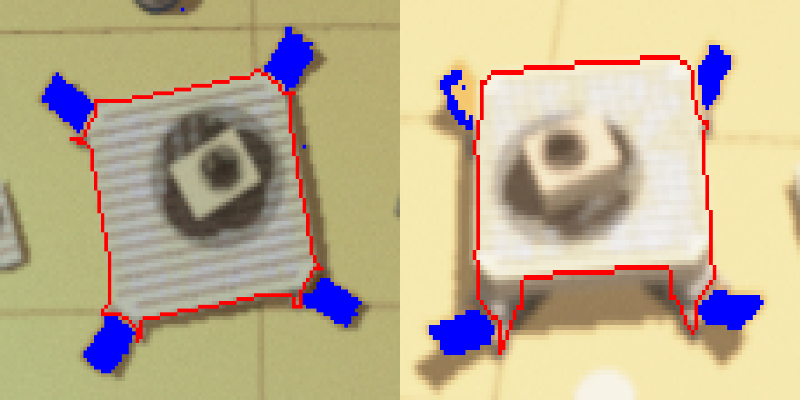

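Both views put the stand's middle near (0.572, -0.062), with diagonals at 54° and -36°. I'll check the clearance over the pot, then print the press points.

```bash
cat >> h.py <<'E'
C=np.array([.572,-.062])
DIR={"A":54.2,"B":144.2,"C":234.2,"D":324.2}
def pt(k,r): a=np.deg2rad(DIR[k]);return C+r*np.array([np.cos(a),np.sin(a)])
def to(x,y,ztip=None):
    from cell import env
    from scipy.spatial.transform import Rotation as R
    o=env.get_obs();p=o["tool_pos"];M=R.from_euler("xyz",o["tool_rot"],degrees=True).as_matrix()
    t=np.array([x,y,p[2] if ztip is None else ztip+env.tip_reach])
    print("t",round(float(o["time_s"]),2),"pos",p.round(4),"rot",o["tool_rot"].round(2),"F",o["force"].round(2),"-> tool cm",((t-p)@M*100).round(2))
E
python3 - <<'E'
from h import *
c=load("top0");z=c["z_map"][205:310,0:85]
v,u=np.mgrid[205:310,0:85]
K=np.array([[c["fx"],0,c["cx"]],[0,c["fy"],c["cy"]],[0,0,1.]])
p=cv2.undistortPoints(np.c_[u.ravel(),v.ravel()].astype(float).reshape(-1,1,2),K,c["distortion"]).reshape(-1,2)
P=(np.c_[p,np.ones(len(p))]*z.reshape(-1,1)-c["t"])@c["R"];P=P[z.ravel()>0]
i=P[:,2].argmax();print("pot top",P[i])
for k in "ABCD":print(k,pt(k,.088),pt(k,.129))
from cell import env;print(env.tip_reach)
E
python3 -m creep '[[0,0,-1,0,0,0.12,0],[0,0,-1,0,0,0.12,0],[0,0,-1,0,0,0.1,0],[0,0,0,0,0,0,0]]'
python3 -c "from h import *;to(*pt('A',.088))"
```

```text
pot top [0.30817538 0.59605091 0.15993718]
A [0.62347628 0.00937362] [0.64745954 0.04262723]
B [ 0.50062638 -0.01052372] [0.46737277 0.01345954]
C [ 0.52052372 -0.13337362] [ 0.49654046 -0.16662723]
D [ 0.64337362 -0.11347628] [ 0.67662723 -0.13745954]
0.0697
time_s: 0.5
tool_pos: [0.1824, 0.6223, 0.3188]
tool_rot: [179.8, 0.4, 53.5]
force: [0.6, -0.4, 0.7]
grip_width: 0.0625
t 0.5 pos [0.1824 0.6223 0.3188] rot [179.83   0.42  53.49] F [ 0.6  -0.44  0.71] -> tool cm [-23.02  71.92   0.38]
```

```bash
python3 -m creep '[[-1.4,4.5,0,0,0,0,0],[-1.4,4.5,0,0,0,0,0],[-1.4,4.5,0,0,0,0,0],[-1.4,4.5,0,0,0,0,0],[-1.4,4.5,0,0,0,0,0],[-1.4,4.5,0,0,0,0,0],[-1.4,4.5,0,0,0,0,0],[-1.4,4.5,0,0,0,0,0],[-1.4,4.5,0,0,0,0,0],[-1.4,4.5,0,0,0,0,0],[-1.4,4.5,0,0,0,0,0],[-1.4,4.5,0,0,0,0,0],[-1.4,4.5,0,0,0,0,0],[-1.4,4.5,0,0,0,0,0],[-1.4,4.5,0,0,0,0,0],[0,0,0,0,0,0,0]]'
python3 -c "from h import *;to(*pt('A',.088),.09)"
```

```text
time_s: 2.1
tool_pos: [0.6226, 0.0382, 0.3069]
tool_rot: [-180.0, 1.4, 56.6]
force: [-0.1, 0.2, 0.2]
grip_width: 0.0004
t 2.1 pos [0.6226 0.0382 0.3069] rot [-179.98    1.36   56.57] F [-0.08  0.21  0.18] -> tool cm [-2.01  1.67 14.77]
```

```bash
python3 -m creep '[[-0.5,0.4,3.5,0,0.024,0.04,0],[-0.5,0.4,3.5,0,0,0,0],[-0.5,0.4,3.5,0,0,0,0],[-0.5,0.4,3.5,0,0,0,0],[0,0,0,0,0,0,0],[0,0,0,0,0,0,0]]'
python3 - <<'E'
from h import *
from cell import optics
to(*pt('A',.088),.067)
for n in("top","scene"):
    c=optics.read_camera(n);np.savez(f"pics/{n}1.npz",**c)
    f=c["frame"][100:215,230:355] if n=="top" else c["frame"][170:290,190:315]
    cv2.imwrite(f"pics/{n}1.png",cv2.resize(f,(400,400)))
cv2.imwrite("pics/p1.png",np.hstack([cv2.imread("pics/top1.png"),cv2.imread("pics/scene1.png")]))
E
```

```text
time_s: 2.7
tool_pos: [0.6227, 0.0104, 0.1597]
tool_rot: [-179.9, 0.1, 54.7]
force: [0.9, -0.2, 0.7]
grip_width: 0.0007
t 2.7 pos [0.6227 0.0104 0.1597] rot [-1.7987e+02  6.0000e-02  5.4740e+01] F [ 0.86 -0.2   0.73] -> tool cm [-0.04  0.13  2.3 ]
```

View pics/p1.png

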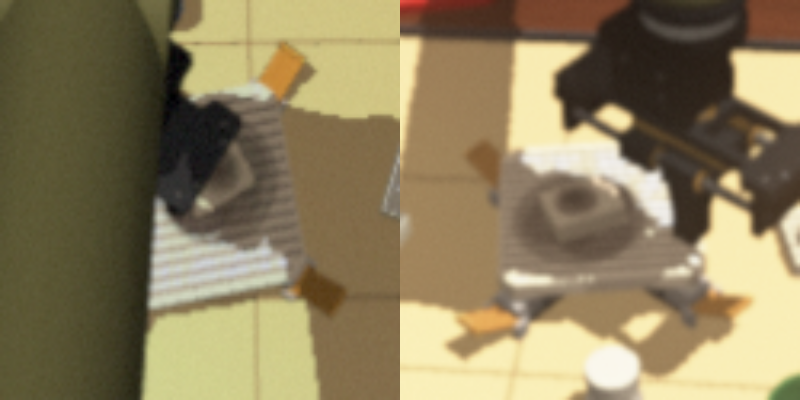

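The left picture (top) shows the gripper body over the board. On the right (scene), the fingertips hang about 2 cm over corner A at (690,260). Next I'll lower the tips and press.

```bash
python3 -m creep '[[0,0.1,1,0,0,0,0],[0,0,0.8,0,0,0,0],[0,0,0,0,0,0,0],[0,0,0,0,0,0,0]]'
for i in 1 2 3 ; do python3 -m creep '[[0,0,0.2,0,0,0,0],[0,0,0,0,0,0,0]]'; done
```

```text
time_s: 3.2
tool_pos: [0.6268, 0.012, 0.1461]
tool_rot: [179.8, -0.4, 54.9]
force: [0.6, 0.4, 0.1]
grip_width: 0.0006
time_s: 3.4
tool_pos: [0.6271, 0.0121, 0.1445]
tool_rot: [179.7, -0.4, 54.9]
force: [-0.1, -0.6, 0.4]
grip_width: 0.0002
time_s: 3.6
tool_pos: [0.6273, 0.0121, 0.1426]
tool_rot: [179.7, -0.4, 54.9]
force: [0.5, 0.2, -0.5]
grip_width: 0.0007
time_s: 3.8
tool_pos: [0.6273, 0.012, 0.1404]
tool_rot: [179.7, -0.4, 54.9]
force: [0.3, -0.1, -0.3]
grip_width: 0.0003
```

```bash
python3 -m creep '[[-0.4,0.1,0.1,0,0,0,0],[0,0,0,0,0,0,0]]'
for i in 1 2 3 4 5; do python3 -m creep '[[0,0,0.15,0,0,0,0],[0,0,0,0,0,0,0]]'|grep -E "pos|force"; done
```

```text
time_s: 4.0
tool_pos: [0.6257, 0.0078, 0.1392]
tool_rot: [179.7, -0.4, 54.9]
force: [0.0, 0.3, 0.0]
grip_width: 0.0006
tool_pos: [0.6256, 0.0075, 0.1377]
force: [-0.2, -0.0, -0.2]
tool_pos: [0.6263, 0.0074, 0.1375]
force: [-1.1, -0.5, 0.1]
tool_pos: [0.6268, 0.0073, 0.1374]
force: [0.0, 0.0, 0.1]
tool_pos: [0.6273, 0.0072, 0.1373]
force: [-0.3, 0.6, -0.4]
tool_pos: [0.6277, 0.0071, 0.1373]
force: [-0.0, -0.6, 0.9]
```

```bash
python3 -m creep '[[-0.3,0,0,0,0,0,0],[0,0,0,0,0,0,0]]'|grep -E "pos|force"
for d in 1 2; do python3 -m creep '[[0,0,0.3,0,0,0,0]]'|grep -E "pos|force";done;  python3 -m creep '[[0,0,0.5,0,0,0,0]]'|grep -E "pos|force"
```

```text
tool_pos: [0.6262, 0.0049, 0.1372]
force: [-2.2, -1.9, 4.0]
tool_pos: [0.6269, 0.0047, 0.1368]
force: [-7.8, 1.0, 29.1]
tool_pos: [0.6271, 0.0045, 0.1368]
force: [-9.1, 0.2, 22.6]
tool_pos: [0.6274, 0.0045, 0.1366]
force: [-15.3, 1.0, 38.2]
```

Corner A stands firm: 38 N moved it only 0.6 mm. Now I'll lift and go to B.

```bash
python3 -m creep '[[0,0,-1.5,0,0,0,0],[0,0,-1.5,0,0,0,0],[0,0,0,0,0,0,0]]'
python3 -c "from h import *;to(*pt('B',.088),.075)"
```

```text
time_s: 5.8
tool_pos: [0.6269, 0.0038, 0.1684]
tool_rot: [179.6, -1.0, 54.9]
force: [-0.1, 0.8, 0.9]
grip_width: 0.0005
t 5.8 pos [0.6269 0.0038 0.1684] rot [179.56  -0.95  54.88] F [-0.14  0.81  0.87] -> tool cm [-8.48 -9.52  2.16]
```

```bash
python3 -m creep '[[-2.9,-3.2,0,0.008,-0.017,0,0],[-2.9,-3.2,0,0,0,0,0],[-2.7,-3.2,0,0,0,0,0],[0,0,1,0,0,0,0],[0,0,0,0,0,0,0],[0,0,0,0,0,0,0]]'
python3 -c "from h import *;to(*pt('B',.088),.067)"
```

```text
time_s: 6.4
tool_pos: [0.4936, -0.0106, 0.1511]
tool_rot: [-179.8, 0.4, 55.0]
force: [-0.3, -0.3, 1.1]
grip_width: 0.0005
t 6.4 pos [ 0.4936 -0.0106  0.1511] rot [-179.79    0.38   55.  ] F [-0.35 -0.34  1.06] -> tool cm [0.42 0.58 1.44]
```

```bash
python3 -m creep '[[0.4,0.6,0.5,0,0,0,0],[0,0,0.5,0,0,0,0],[0,0,0,0,0,0,0]]'|grep -E "pos|force"
for i in 1 2 3 4 5 6 7; do python3 -m creep '[[0,0,0.15,0,0,0,0]]'|grep -E "pos|force"; done
```

```text
tool_pos: [0.5043, -0.0106, 0.1402]
force: [-0.4, 0.4, 0.8]
tool_pos: [0.505, -0.0108, 0.1385]
force: [0.7, 0.2, -0.4]
tool_pos: [0.5051, -0.0108, 0.1367]
force: [-1.8, 0.5, 1.2]
tool_pos: [0.5051, -0.0106, 0.1352]
force: [-0.8, 0.5, 1.0]
tool_pos: [0.5049, -0.0104, 0.1337]
force: [-0.7, 1.2, 1.0]
tool_pos: [0.505, -0.0102, 0.1326]
force: [-2.9, 1.5, 12.6]
tool_pos: [0.5052, -0.01, 0.1325]
force: [-7.7, 0.8, 17.0]
tool_pos: [0.5053, -0.01, 0.1326]
force: [-6.2, 0.0, 14.5]
```

Corner B dips about 4.6 mm under light force, then meets its pin, so B is the rocking corner. I'll lift and move to its tab.

```bash
python3 -m creep '[[0,0,-1,0,0,0,0],[0,0,-1,0,0,0,0],[0,0,0,0,0,0,0],[0,-2,0,0,0,0,0],[0,-2,0,0,0,0,0],[0,0,0,0,0,0,0],[0,0,0,0,0,0,0]]'
python3 - <<'E'
from h import *
from cell import optics
to(*pt('B',.129),.0355)
for n in("top","scene"):
    c=optics.read_camera(n);np.savez(f"pics/{n}2.npz",**c)
    f=c["frame"][100:215,230:355] if n=="top" else c["frame"][170:290,210:335]
    cv2.imwrite(f"pics/{n}2.png",cv2.resize(f,(400,400)))
cv2.imwrite("pics/p2.png",np.hstack([cv2.imread("pics/top2.png"),cv2.imread("pics/scene2.png")]))
E
```

```text
time_s: 8.1
tool_pos: [0.4735, 0.0125, 0.1549]
tool_rot: [179.9, 0.2, 55.0]
force: [-0.9, -0.5, 0.0]
grip_width: 0.0006
t 8.1 pos [0.4735 0.0125 0.1549] rot [179.92   0.22  54.98] F [-0.86 -0.46  0.01] -> tool cm [-0.25 -0.56  4.97]
```

View pics/p2.png

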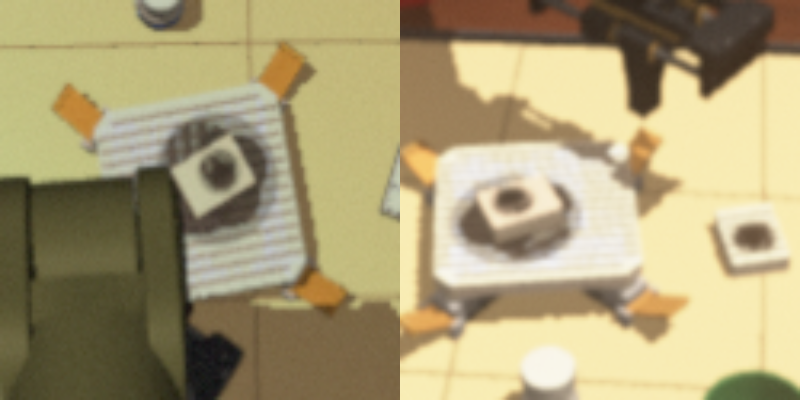

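The board is in place. The fingertips (645,110, right picture) hang above lever B at (647,145). Next is the press on the lever.

```bash
python3 -m creep '[[-0.2,-0.5,1,0,0,0,0],[0,0,1.2,0,0,0,0],[0,0,0.5,0,0,0,0],[0,0,0,0,0,0,0]]' | grep -E "pos|force"
python3 -c "from h import *;to(*pt('B',.129),.0355)"
for i in 1 2 3 4 ; do python3 -m creep '[[0,0,0.2,0,0,0,0],[0,0,0.2,0,0,0,0]]'|grep -E "pos|force"; done
```

```text
tool_pos: [0.4685, 0.012, 0.1247]
force: [-0.4, 0.1, 0.2]
t 8.6 pos [0.4685 0.012  0.1247] rot [179.91   0.34  54.81] F [-0.45  0.11  0.24] -> tool cm [ 0.07 -0.18  1.95]
tool_pos: [0.4685, 0.012, 0.1205]
force: [-3.6, 3.0, 6.9]
tool_pos: [0.4676, 0.0127, 0.1174]
force: [-3.3, 0.4, 5.9]
tool_pos: [0.4669, 0.0132, 0.1143]
force: [-2.3, 1.0, 5.5]
tool_pos: [0.4665, 0.0135, 0.1113]
force: [-2.0, -0.2, 5.1]
```

```bash
for i in 1 2 3 4 5 6; do python3 -m creep '[[0,0,0.2,0,0,0,0],[0,0,0.2,0,0,0,0]]'|grep -E "pos|force"; done
```

```text
tool_pos: [0.4661, 0.0138, 0.1083]
force: [-2.9, 0.0, 5.9]
tool_pos: [0.466, 0.0139, 0.1054]
force: [-4.1, 0.3, 13.9]
tool_pos: [0.4662, 0.0138, 0.1052]
force: [-8.8, -0.8, 21.2]
tool_pos: [0.4664, 0.0136, 0.1052]
force: [-7.4, -1.1, 17.8]
tool_pos: [0.4665, 0.0135, 0.1052]
force: [-6.4, -1.1, 18.6]
tool_pos: [0.4666, 0.0133, 0.1052]
force: [-7.2, -0.7, 19.3]
```

The lever is at its stop: TCP 0.1052, as predicted for flat. I'll give it one firmer press, then retreat and look.

```bash
python3 -m creep '[[0,0,0.4,0,0,0,0],[0,0,0.4,0,0,0,0]]'|grep -E "pos|force"; python3 -m creep '[[0,0,-1,0,0,0,0],[0,0,-2,0,0,0,0],[0,0,-3,0,0,0,0],[0,0,-4,0,0,0,0],[0,0,-4,0,0,0,0],[2.5,-2.5,0,0,0,0,0],[2.5,-2.5,0,0,0,0,0],[2.5,-2.5,0,0,0,0,0],[2.5,-2.5,0,0,0,0,0],[2.5,-2.5,0,0,0,0,0],[2.5,-2.5,0,0,0,0,0],[2.5,-2.5,0,0,0,0,0],[2.5,-2.5,0,0,0,0,0],[0,0,0,0,0,0,0],[0,0,0,0,0,0,0]]'
python3 - <<'E'
from h import *
from cell import optics
for n in("top","scene"):
    c=optics.read_camera(n);np.savez(f"pics/{n}3.npz",**c)
    f=c["frame"][100:215,230:355] if n=="top" else c["frame"][180:290,200:310]
    cv2.imwrite(f"pics/{n}3.png",cv2.resize(f,(400,400)))
    a=load(n+"0");hsv=cv2.cvtColor(c["frame"],cv2.COLOR_BGR2HSV)
    m=((hsv[...,0]<20)&(hsv[...,1]>120)&(hsv[...,2]>90)).astype(np.uint8)
    N,l,s,ce=cv2.connectedComponentsWithStats(m)
    for i in range(1,N):
        if 25<s[i,4]<250 and 200<ce[i][0]<350 and 110<ce[i][1]<280:print(n,ce[i].round(1),s[i,4])
cv2.imwrite("pics/p3.png",np.hstack([cv2.imread("pics/top3.png"),cv2.imread("pics/scene3.png")]))
E
```

```text
tool_pos: [0.4671, 0.0132, 0.1046]
force: [-15.7, -2.0, 42.2]
time_s: 12.3
tool_pos: [0.4263, 0.3, 0.2624]
tool_rot: [-178.7, -0.5, 54.4]
force: [0.7, -1.6, 0.2]
grip_width: 0.0001
top [318. 120.] 127
top [254.  131.4] 120
top [329.8 183.3] 138
top [269.3 191.6] 34
top [338.7 279.4] 46
scene [287.1 216.4] 67
scene [214.9 220.1] 29
scene [290.  261.3] 95
scene [217.  266.1] 108
```

View pics/p3.png

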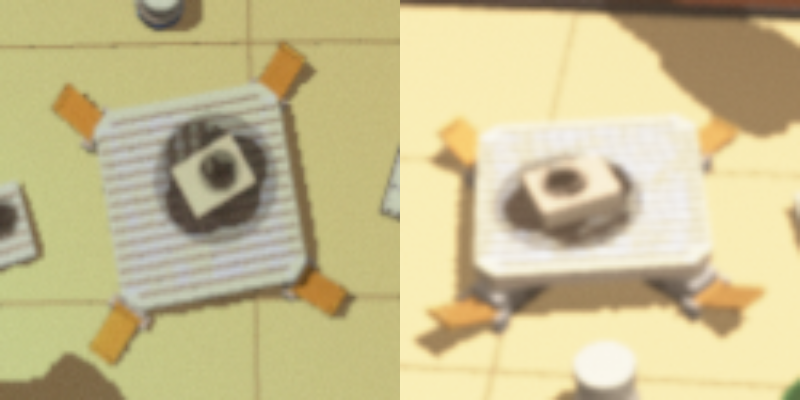

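Lever B (top 118,332) now lies flat with no shadow gap beside it, and the other three look unchanged. I'll compare depths before and after, then hand in.

```bash
python3 - <<'E'
from h import *
a,c=load("top0"),load("top3")
def hz(c,X,z0):
    X=np.r_[X,z0];p=c["R"]@X+c["t"];K=np.array([[c["fx"],0,c["cx"]],[0,c["fy"],c["cy"]],[0,0,1.]])
    u=cv2.projectPoints(X.reshape(1,3),cv2.Rodrigues(c["R"])[0],c["t"],K,c["distortion"])[0].ravel().round().astype(int)
    return (p[2]-np.median(c["z_map"][u[1]-1:u[1]+2,u[0]-1:u[0]+2]))*1000+z0*1000
for k in "ABCD":print(k,"corner mm",hz(a,pt(k,.08),.067).round(1),hz(c,pt(k,.08),.067).round(1),"tab",hz(a,pt(k,.126),.045).round(1),hz(c,pt(k,.126),.045 if k!="B" else .036).round(1))
s0,s3=load("top0")["frame"],load("top3")["frame"]
d=cv2.absdiff(s0,s3)[105:210,235:350].max(2);print("changed px",(d>60).sum(),np.argwhere(d>60)[:,::-1].mean(0)+[235,105])
E
```

```text
A corner mm 67.6 65.8 tab 47.2 48.5
B corner mm 66.2 66.6 tab 48.8 34.9
C corner mm 67.7 66.5 tab 48.6 49.2
D corner mm 67.9 67.0 tab 47.3 48.3
changed px 113 [253.72566372 205.98230088]
```

```bash
python3 -c "from cell import order;print(order.sign_off())"
```

```text
the job is handed in; nothing more can be done
None
```

I found the rocking corner, B, pressed its shim lever fully flat, and handed the job in at about 12 s on the robot's clock.

- **Testing:** Corner A stood firm, moving less than 1 mm under 38 N. Corner B dipped about 4.6 mm under light force and then met its pin. I stopped there, so C and D were not pressed.
- **Shim:** Lever B met its stop at the height expected for flat. The camera depth shows its tab going from 48.8 to 34.9 mm above the table; flat would be 35.5 mm. The other three tabs still read 48–49 mm, so those levers are up.
- **Board and surroundings:** The board corners read 65.8–67.0 mm, which is level within the camera noise. The top view shows no change around the stand except the arm's shadow. I did not compare the tools farther out, but the arm went nowhere near touching them.
- **Not checked:** I did not press corner B again after shimming it. The presses on A and on the lever reached about 40 N through the fingertips, more than needed, and nothing shifted visibly.

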